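Pass the scallop tray through the gap in the splash kerb

ROBOT

A 6-joint arm with a two-finger parallel gripper is mounted at the origin on the work surface. World frame = base frame: x ahead of the robot, y to its left, z up, the work surface at z = 0. Lengths are in mm, angles in rad, forces in N, time in s.
With the tool pointing down it reaches from about 350 to 725 mm from the base axis. Payload 4.3 kg.
Tool frame: the origin (TCP) lies between the finger pads; the fingertips stand 22 mm ahead of it and the grasp point (between the pads) lies 3 mm ahead of it; z points along the fingers, y is the line along which they close (so a half turn about z gives the same grasp; the last joint's range is limited). The gripper opens to 85 mm and grips with 20 to 120 N. Pads are 22 mm wide; open, the fingers measure 114 mm over their backs; the gripper's body (76 mm by 85 mm) begins 54 mm behind the grasp point. The pads swing forward as they close: fully open they stand 13 mm farther back than shut.
Start: joints at [-1.271, 0.377, 0.081, 1.274, 0, 1.46], TCP at [229.109, -527.422, 253.329] pointing down, gripper open.
Joint ranges: [-2.72, 2.72], [-0.84, 1.66], [-1.02, 1.22], [-1.77, 2.12], [-1.37, 1.28], [-3.14, 3.14]. Speed limits (rad/s): [2.57, 2.57, 3.14, 3.14, 3.14, 3.14].

INTERFACE

Orientations are given as a 3x3 rotation matrix whose columns are the frame's x, y, z axes.
In Python, from station import * gives the robot as it stands.
- The arm moves only by the shell command python3 -m jog 'ROWS' [OPENING] [FORCE]. ROWS is JSON, a list of rows, each a list of 6 numbers: the shift along the tool's x, y, z in m, then the turn, a rotation vector about the tool's x, y, z in degrees. A call has 1 to 8 rows; each row is the pose to reach, as a shift and turn from the pose commanded when the call began, along the tool's axes at that moment; what a row does not reach only later rows make up. A row lasts 1/8 s, in which the tool goes at most 62.5 mm and 10.7 degrees, less where a joint would pass 70% of its speed; a pose out of reach is approached as far as the arm can. A call with a gripper value outside its range is refused whole. OPENING is the finger opening in m, from 0 to 0.0854, set as the call begins (- or left out, the last holds). The fingers move at their own pace and stop on an object; FORCE is the grip in N (left out, the last holds). Time passes only in rows, so rows that repeat a pose let the fingers close. It gives the time, the measured TCP pose, the force, the opening and the grip force at its end, in the units of the state.
- sense(): the state, without advancing time (a new reading comes with each control period).
- snapshot(name): name is "scene" or "top"; returns a dict with "color" (400x640x3 uint8, red, green, blue), "intrinsics" (3x3 intrinsics, pixels), "distortion" ([k1, k2, p1, p2, k3] as OpenCV has them; the pictures are not rectified), "R" (3x3) and "t" (3): a world point X has camera coordinates R X + t. Camera axes: x right, y down, z forward; pixel columns grow to the right and rows downward; lengths in mm; the calibration is good to about 2 mm. A picture is of the moment at which its call begins. There is no depth.
- close_job(): hands the job in; it is judged then, once.
Trained networks look in a picture, given as the dict that the camera call returned (one of the last four; its "shot" number tells which), for a name from the list of things; names that differ only in an ending like _2 or _b are one class to them, and where a whole thing is asked for, a point or a joint stands for the part that bears it (a point fixed in the world has none). Each returns a list of dicts, best first, with "confidence" (0 to 1); they miss things now and then, are a little off and sometimes report something else, mostly with a low value. They report only what shows in the picture. A call takes as long as a camera call. They do not tell look-alikes from the thing itself.
- regions_of(picture, label): "region" (400x640 bool, what is visible of it) and "rect" ([left, top, right, bottom] in pixels, round what is visible of it).
The state is a dict: "time": time; "q": joint angles; "joint_velocities": joint speeds; "effort": joint torques, N m; "position": TCP position; "eef_rot": TCP orientation; "wrist_force": force on the tool from outside, world axes, zero at the start; "torque": the same for the moment, N m; "grip_width": finger opening in mm; "grip_force": force on a finger pad.
Only numpy, scipy, OpenCV 4.12 (cv2) and the standard library are available. Lean on these libraries where they do the work, as an engineer would, in place of code of your own. Each camera call takes 0.05 s, during which the arm holds its last target. There are 200 camera calls.

TASK

Using only the outside of the fingers, push the white foam tray of scallops through the narrow gap in the low steel splash kerb and on until the whole tray lies on the blue pick-up mat beyond it. Keep it sliding flat on the counter, never lifting, carrying or tipping it, and leave the sauce bottle, the blue dish and the loose scallop shell where they stand.

Things in the scene. Friction and masses are not known exactly. Their poses are not given: they have to be found in the camera images.
- tray: Loose rigid white foam tray filled level with six cream scallops (they are one solid piece with it): a plain block 120 mm long (its x), 90 mm wide (its y), 22 mm high, upright sides, edges rounded 3 mm, about 0.25 kg. Origin at the centre of its underside, z up. It slides on the counter with ordinary friction. At the start its x axis points roughly towards the gap, up to 0.45 rad off, and it stands on the side of the kerb away from the mat.
- tray_center (a point): Centre of the tray, 11 mm above its underside.
- tray_fl (a point): Corner of the tray's underside at its +x, +y end (60 mm, 45 mm from its origin).
- tray_fr (a point): Corner of the tray's underside at +x, -y.
- tray_bl (a point): Corner of the tray's underside at -x, +y.
- tray_br (a point): Corner of the tray's underside at -x, -y.
- kerb: Steel splash kerb fixed to the counter: two upright rails, each 20 mm thick (along its x), 30 mm high and with half-round ends, in one line along its y axis, with a 100 mm wide gap between them. Origin in the middle of the gap at counter height. Its x axis points through the gap towards the blue mat; the rails reach from y = 50 to 250 mm and from -50 to -250 mm. The tray fits through only lengthwise (x along x), with 5 mm to spare on each side.
- mat_center (a point): Centre of the blue pick-up mat, a flat coloured rectangle on the counter (its 1 mm thickness is not felt), fixed in relation to the kerb: 180 mm along the kerb's x by 150 mm along the kerb's y, centred 115 mm beyond the kerb's origin along the kerb's x, so its near edge is 15 mm past the rails. Axes as the kerb's.
- bottle: Loose brown sauce bottle, red cap, 52 mm across, 130 mm high, standing beside the mat. Bystander. Origin under its centre.
- dish: Loose blue ceramic dish, 72 mm across, 35 mm high, standing beside the mat. Bystander. Origin under its centre.
- shell: Loose pinkish scallop shell, about 100 mm across, 18 mm high, lying on the counter on the tray's side of the kerb, off to the side farther from the robot. Bystander. Origin under its centre.
Not all that is in view belongs to the job. Leave any red or turquoise look-alike of the tray alone.

How it is judged:
By the outcome, as a careful person would: the job done as asked, in the order asked, and still so for the second after the job is handed in, with the robot touching nothing.
It also fails if it takes over 72 s, if anything falls off the work surface, if the arm or the gripper's body presses on something with over 40 N, if the wrist force passes 120 N, or if a joint passes its speed limit or range.

## Working session

There is one attempt and no reset: what is moved stays moved. The work goes in short steps, Python scripts to look and compute and a shell command to move; the robot and the scene stay as the last step left them, time stands still between calls to the robot, and variables do not carry over. Pictures are saved under pics/ and viewed, at most 10 in all, crops included, and the job is handed in when it is done.

```bash
mkdir -p pics; ls; cat > h.py <<'E'
from station import *
import numpy as np, cv2
def w2p(P,X):
    return cv2.projectPoints(np.asarray(X,float).reshape(-1,3),cv2.Rodrigues(np.array(P["R"],float))[0],np.array(P["t"],float),np.array(P["intrinsics"],float),np.array(P["distortion"],float))[0].reshape(-1,2)
def p2w(P,uv,z):
    n=cv2.undistortPoints(np.asarray(uv,float).reshape(-1,1,2),np.array(P["intrinsics"],float),np.array(P["distortion"],float)).reshape(-1,2)
    R=np.array(P["R"]);C=-R.T@np.array(P["t"])
    d=np.c_[n,np.ones(len(n))]@R
    return C+d*((z-C[2])/d[:,2])[:,None]
def save(P,n,s=1): cv2.imwrite("pics/"+n+".png",cv2.cvtColor(P["color"],cv2.COLOR_RGB2BGR))
E
python3 - <<'E'
from h import *
for n in("top","scene"):
    P=snapshot(n);save(P,n+"0")
    print(n,-np.array(P["R"]).T@np.array(P["t"]))
    for l in("tray","kerb","mat_center","bottle","dish","shell"):
        for r in regions_of(P,l)[:3]:
            m=r["region"];ys,xs=np.nonzero(m)
            z={"tray":22,"kerb":30}.get(l,0)
            c=max(cv2.findContours(m.astype(np.uint8),0,1)[0],key=len)
            w=p2w(P,c.reshape(-1,2),z)
            print(l,round(r["confidence"],2),r["rect"],m.sum(),cv2.minAreaRect(w[:,:2].astype(np.float32)))
s=sense();print(s["position"],s["eef_rot"])
E
```

```text
pics
top [ 457.78715946  -57.28558022 1058.96269062]
tray 0.92 [402.1, 155.1, 463.9, 211.3] 2333 ((619.949462890625, -295.5255432128906), (120.80823516845703, 92.65546417236328), 74.8630599975586)
tray 0.89 [330.7, 299.8, 396.4, 356.2] 2548 ((311.5343933105469, -144.28863525390625), (92.00296020507812, 121.54215240478516), 17.051673889160156)
tray 0.83 [420.2, 280.4, 482.4, 347.7] 2462 ((343.48272705078125, -324.8763427734375), (121.50289916992188, 90.21810150146484), 33.92522430419922)
kerb 0.77 [186.6, 110.5, 310.3, 336.9] 8820 ((545.9703369140625, 130.33291625976562), (179.3327178955078, 148.637939453125), 83.004150390625)
mat_center 0.69 [191.8, 108.0, 309.7, 337.8] 8314 ((547.5640869140625, 135.4165496826172), (181.9607391357422, 149.7030792236328), 82.45022583007812)
bottle 0.85 [198.8, 267.4, 234.1, 295.5] 721 ((404.2650451660156, 170.79225158691406), (57.68229675292969, 66.68516540527344), 1.585241675376892)
dish 0.56 [237.6, 130.4, 270.9, 165.0] 854 ((698.2765502929688, 96.24224090576172), (73.48099517822266, 70.76715087890625), 45.4636344909668)
shell 0.85 [330.8, 114.9, 37
[... 821 characters left out ...]
7265625), (186.7292938232422, 155.0187225341797), 82.6124038696289)
bottle 0.74 [422.5, 170.3, 451.9, 218.3] 877 ((349.1309814453125, 147.66607666015625), (164.3401336669922, 56.07963180541992), 10.302057266235352)
dish 0.96 [326.8, 259.0, 364.3, 292.3] 912 ((677.4125366210938, 83.11123657226562), (75.09159088134766, 72.61930084228516), 35.65314483642578)
shell 0.93 [239.8, 227.2, 279.8, 259.6] 1196 ((723.2569580078125, -118.5843505859375), (89.40238952636719, 100.715087890625), 42.12328338623047)
[ 229.12264566 -527.43640683  253.36611218] [[ 9.17183045e-01  3.98466135e-01  3.86128590e-05]
 [ 3.98466135e-01 -9.17183029e-01 -1.73637632e-04]
 [-3.37736570e-05  1.74643409e-04 -9.99999984e-01]]
```

View pics/top0.png

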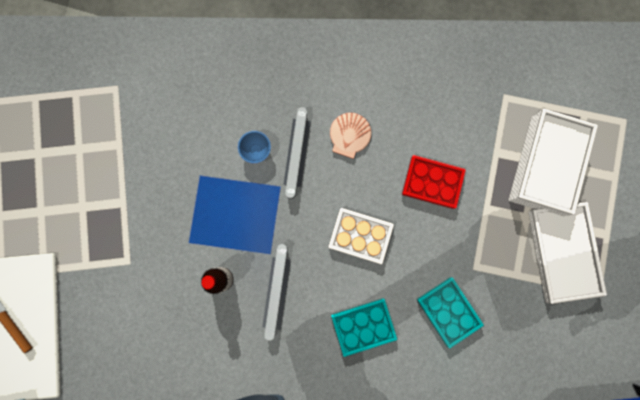

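View pics/scene0.png

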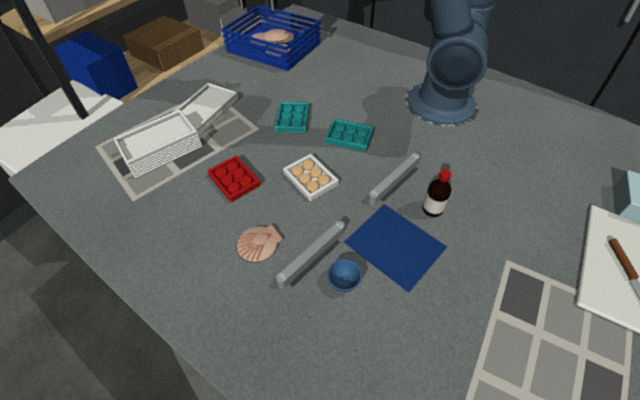

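The top picture shows the white tray at (361,237), rails (302,112)-(290,192) and (282,247)-(268,337), and the mat around (235,214). The turquoise and red trays are look-alikes, and the nearest turquoise one is at (363,327). Next I'll measure the white tray and the kerb exactly.

```bash
cat >> h.py <<'E'
def trayfit(P,seed=None,th=None):
    """fit the white tray from regions_of: returns (cx,cy,yaw) best white candidate"""
    out=[]
    hsv=cv2.cvtColor(P["color"],cv2.COLOR_RGB2HSV)
    for r in regions_of(P,"tray"):
        m=r["region"]
        if m.sum()<200: continue
        s=np.median(hsv[...,1][m]);
        if s>130: continue
        c=max(cv2.findContours(m.astype(np.uint8),0,1)[0],key=len).reshape(-1,2)
        w=p2w(P,c,22)[:,:2].astype(np.float32)
        (cx,cy),(a,b),an=cv2.minAreaRect(w)
        if b>a: a,b,an=b,a,an+90
        out.append((round(r["confidence"],2),round(cx,1),round(cy,1),round(a),round(b),round((an)%180,1)))
    return out
E
cat > fit.py <<'E'
from h import *
P=snapshot("top")
print("net",trayfit(P))
img=P["color"].astype(int);R,G,B=img[...,0],img[...,1],img[...,2]
m=((B>R+50)&(B>G+35)).astype(np.uint8)
n,l,st,ce=cv2.connectedComponentsWithStats(m)
for i in range(1,n):
    if st[i,4]>3000:
        c=cv2.findContours((l==i).astype(np.uint8),0,1)[0][0].reshape(-1,2)
        print("mat",cv2.minAreaRect(p2w(P,c,1)[:,:2].astype(np.float32)),p2w(P,ce[i],1))
# tray mask: bright in box
m=((R>130)&(G>110)&(R-B<140)&(R-G<70)).astype(np.uint8)
m=cv2.morphologyEx(m,cv2.MORPH_CLOSE,np.ones((5,5)))
n,l,st,ce=cv2.connectedComponentsWithStats(m)
for i in range(1,n):
    if 1500<st[i,4]<4000: 
        c=cv2.findContours((l==i).astype(np.uint8),0,1)[0][0].reshape(-1,2)
        print("tray?",ce[i],cv2.minAreaRect(p2w(P,c,22)[:,:2].astype(np.float32)))
big=cv2.resize(P["color"][90:350,220:420],None,fx=3,fy=2.3,interpolation=2)
E
python3 - <<'E'
from h import *
exec(open("fit.py").read())
print("rail ends",p2w(P,[(302,109),(290,195),(282,244),(268,339)],30)[:,:2])
big=cv2.resize(P["color"][100:350,220:400],None,fx=3.2,fy=2.4*1,interpolation=2)
big=cv2.resize(P["color"][170:350,220:400],None,fx=3.3,fy=3.3,interpolation=2)
cv2.imwrite("pics/crop.png",big[...,::-1])
E
```

```text
net [(0.57, 502.1, -138.6, 120, 91, 73.2)]
mat ((547.856201171875, 135.83383178710938), (179.19200134277344, 149.62142944335938), 82.58501434326172) [[547.01394459 136.03757679   1.        ]]
rail ends [[775.79482274 -10.07478643]
 [587.01311794  13.26173013]
 [482.653559    28.60794166]
 [286.7447657   54.28884463]]
```

View pics/crop.png

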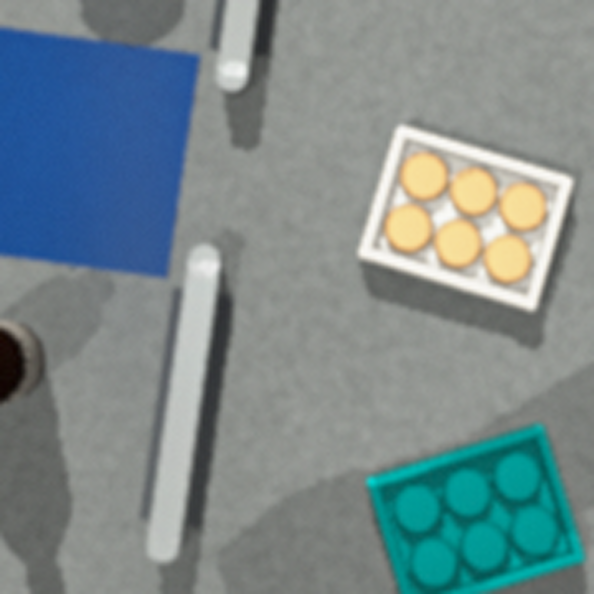

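The crop shows the white tray's top corners at full-picture pixels (340.6,207.9), (393.6,223.6), (382.1,263.9) and (329.1,248.2). That agrees with the network fit. Next I'll work out the approach.

```bash
cat >> h.py <<'E'
K0=np.array([533.,21.8]);KP=np.radians(82.5)
def toK(p):
    d=np.asarray(p)[...,:2]-K0;c,s=np.cos(KP),np.sin(KP)
    return np.stack([d[...,0]*c+d[...,1]*s,-d[...,0]*s+d[...,1]*c],-1)
def fromK(k): 
    c,s=np.cos(KP),np.sin(KP);return K0+np.array([k[0]*c-k[1]*s,k[0]*s+k[1]*c])
def go(kx,ky,kyaw,z):
    """tool-axes delta to TCP at kerb coords, tool x heading kyaw deg in kerb frame"""
    s=sense();R=np.array(s["eef_rot"]);p=np.array(s["position"])
    t=np.r_[fromK((kx,ky)),z]
    d=R.T@(t-p);y=np.arctan2(R[1,0],R[0,0]);dy=np.degrees(KP)+kyaw-np.degrees(y)
    return np.round(d,1),"turn z",round(-dy,2)
def state():
    s=sense();R=np.array(s["eef_rot"]);p=np.array(s["position"])
    print("K",toK(p).round(1),"z",p[2].round(1),"kyaw",round(np.degrees(np.arctan2(R[1,0],R[0,0])-KP),2),"F",np.round(s["wrist_force"],1),"t",s["time"],"grip",s["grip_width"])
def corners(P,uv,z=22):
    """fit tray from 4 top corner pixels"""
    w=p2w(P,uv,z)[:,:2].astype(np.float32);print(toK(w).round(1));return cv2.minAreaRect(w)
E
python3 - <<'E'
from h import *
P=snapshot("top")
print(corners(P,[(340.6,207.9),(393.6,223.6),(382.1,263.9),(329.1,248.2)]))
print("tray K",toK([502.1,-138.6]))
S=snapshot("scene");b=p2w(S,[(434,214),(345,290)],0);print("bottle/dish front base",b,toK(b))
print(go(-265,26,-9.3,130)); state()
E
```

```text
[[-112.3  -43. ]
 [-229.2  -25.2]
 [-215.5   63.1]
 [ -99.6   45.7]]
((501.4526062011719, -139.43626403808594), (118.2175521850586, 89.61539459228516), 73.83401489257812)
tray K [-163.0610151     9.69924498]
bottle/dish front base [[419.61520559 169.67590376   0.        ]
 [705.57300914 104.44256994   0.        ]] [[ 131.81111944  131.71645042]
 [ 104.46084906 -160.30960316]]
(array([ 338.9, -168.9,  123.3]), 'turn z', np.float64(-49.72))
K [-584.2  229.6] z 253.3 kyaw -59.02 F [-0.4  0.9  0.1] t 0.9 grip 85.67531210917326
```

```bash
python3 -m jog '[[0.045,-0.022,0.01,0,0,-7],[0.09,-0.045,0.03,0,0,-14],[0.135,-0.067,0.045,0,0,-21],[0.18,-0.09,0.06,0,0,-28],[0.225,-0.112,0.075,0,0,-35],[0.27,-0.135,0.095,0,0,-42],[0.31,-0.155,0.11,0,0,-49.7],[0.339,-0.169,0.123,0,0,-49.7]]' 0.05
python3 - <<'E'
from h import *
state(); print(go(-260,25,-9,28))
E
```

```text
time: 1.9
position: [473.7, -235.6, 129.8]
eef_rot: [[0.287, 0.958, 0.0], [0.958, -0.287, 0.0], [0.0, 0.0, -1.0]]
wrist_force: [0.3, -0.7, 0.7]
grip_width: 49.9
grip_force: 0.0
K [-263.    25.2] z 129.8 kyaw -9.19 F [ 0.3 -0.7  0.7] t 1.9 grip 49.927894766513596
(array([  3. ,  -0.3, 101.8]), 'turn z', np.float64(-0.19))
```

```bash
python3 -m jog '[[0,0,0.03,0,0,0],[0,0,0.06,0,0,0],[0,0,0.085,0,0,0],[0,0,0.1,0,0,0],[0,0,0.102,0,0,0],[0,0,0.102,0,0,0]]' 0.05
python3 - <<'E'
from h import *
P=snapshot("scene");save(P,"s1");state()
cv2.imwrite("pics/s1c.png",cv2.resize(P["color"][110:250,220:420],None,fx=4,fy=4,interpolation=2)[...,::-1])
print(go(-240,21.8,-9,28))
E
```

```text
time: 2.65
position: [473.2, -237.8, 29.0]
eef_rot: [[0.29, 0.957, 0.001], [0.957, -0.29, -0.001], [-0.0, 0.001, -1.0]]
wrist_force: [-0.6, -0.7, -0.0]
grip_width: 49.8
grip_force: 0.0
K [-265.3   25.1] z 29.3 kyaw -9.32 F [ 0.8 -0.   0.2] t 2.7 grip 49.54419287346484
(array([25.5, -0.8,  1.3]), 'turn z', np.float64(-0.32))
```

View pics/s1c.png

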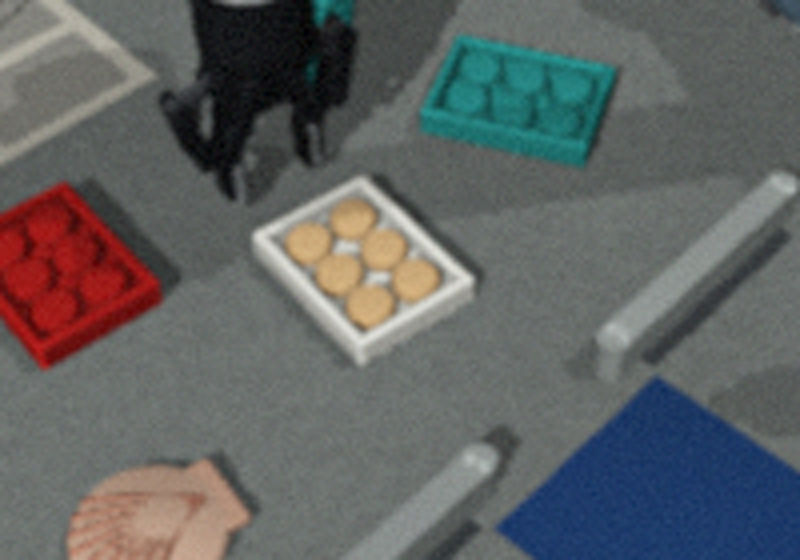

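The fingertips, at crop (240,195) and (318,160), stand just behind the tray's rear face and near the counter. I'll start a slow contact push.

```bash
python3 -m jog '[[0.012,0,0.002,0,0,0],[0.022,-0.0005,0.003,0,0,0],[0.028,-0.001,0.003,0,0,0],[0.033,-0.001,0.003,0,0,0],[0.038,-0.001,0.003,0,0,0],[0.043,-0.001,0.003,0,0,0],[0.048,-0.001,0.003,0,0,0],[0.05,-0.001,0.003,0,0,0]]'
python3 - <<'E'
from h import *
state();P=snapshot("top");print([(t,toK(t[1:3]).round(1),t[5]-82.5) for t in trayfit(P)])
s=snapshot("scene");print([(t,toK(t[1:3]).round(1),t[5]-82.5) for t in trayfit(s)])
cv2.imwrite("pics/t2.png",cv2.resize(P["color"][180:290,260:420],None,fx=5,fy=5,interpolation=2)[...,::-1])
E
```

```text
time: 3.7
position: [486.4, -189.1, 25.3]
eef_rot: [[0.289, 0.957, 0.0], [0.957, -0.289, -0.0], [-0.0, 0.0, -1.0]]
wrist_force: [0.3, -1.8, 0.1]
grip_width: 50.5
grip_force: 1.0
K [-215.2   18.7] z 25.3 kyaw -9.32 F [ 0.3 -1.8  0.1] t 3.7 grip 50.54002799910259
[((0.97, 509.0, -119.8, 119, 93, 72.4), array([-143.5,    5.3]), -10.099999999999994)]
[((0.6, 515.7, -118.6, 135, 98, 73.5), array([-141.5,   -1.2]), -9.0)]
```

View pics/t2.png

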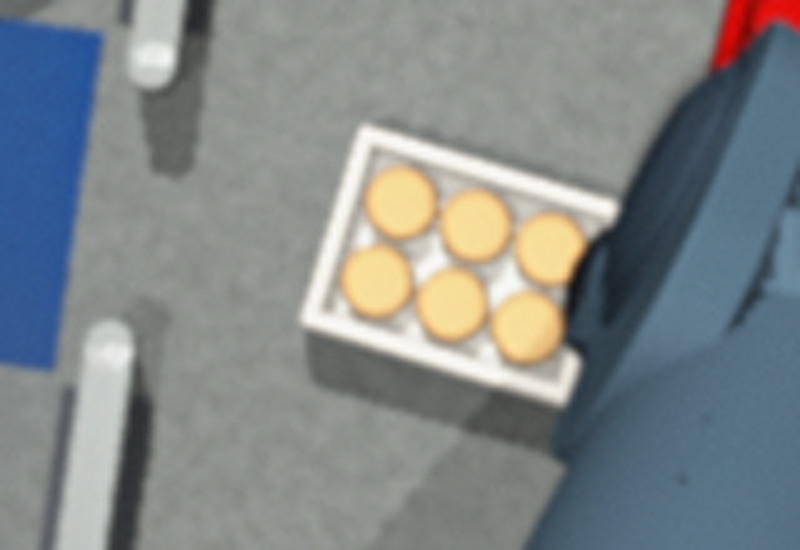

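```bash
python3 - <<'E'
from h import *
P=snapshot("top")
f=lambda a:np.array(a)/5+[260-.4,180-.4]
t=toK(p2w(P,f([(363,125),(302,322),(618,204),(566,404)]),22));r=toK(p2w(P,f([(152,89),(108,320)]),30))
print(t,r,r.mean(0))
m=t[:2].mean(0);d=t[0]-t[1];a=np.arctan2(d[0],-d[1]);d2=t[0]-t[2];print("front mid",m,"yaw",np.degrees(a),np.degrees(np.arctan2(d2[1],d2[0])),"width",np.hypot(*d))
print(trayfit(snapshot("top")))
E
```

```text
[[ -93.46878716  -47.53914161]
 [ -79.20320008   39.58884853]
 [-206.24978967  -28.8988067 ]
 [-194.97601326   58.53995829]] [[ -2.16362736 -49.56069825]
 [  1.9737888   50.2036452 ]] [-0.09491928  0.32147348]
front mid [-86.33599362  -3.97514654] yaw -9.298611235135079 -9.384948029214627 width 88.28812853824616
[(0.95, 508.2, -120.0, 120, 93, 73.1)]
```

```bash
python3 -m jog '[[0.007,0,0,0,0,0],[0.0135,0,0,0,0,0],[0.0203,0.0018,0,0,0,-1.55],[0.0271,0.0035,0,0,0,-3.1],[0.034,0.0049,0,0,0,-4.65],[0.0409,0.0062,0,0,0,-6.2],[0.0479,0.0073,0,0,0,-7.75],[0.0548,0.0082,0,0,0,-9.3]]'
python3 -m jog '[[0,0,0,0,0,0]]'
python3 - <<'E'
from h import *
state();P=snapshot("top");print([(t,toK(t[1:3]).round(1),t[5]-82.5) for t in trayfit(P)])
cv2.imwrite("pics/t3.png",cv2.resize(P["color"][180:290,240:400],None,fx=5,fy=5,interpolation=2)[...,::-1])
E
```

```text
time: 5.05
position: [510.2, -138.7, 25.3]
eef_rot: [[0.129, 0.992, 0.0], [0.992, -0.129, -0.0], [-0.0, 0.0, -1.0]]
wrist_force: [-0.1, -1.4, -1.4]
grip_width: 50.0
grip_force: 0.7
time: 5.18
position: [510.2, -138.3, 25.3]
eef_rot: [[0.13, 0.992, 0.0], [0.992, -0.13, 0.001], [0.001, 0.0, -1.0]]
wrist_force: [-0.5, 0.7, -0.1]
grip_width: 50.2
grip_force: 0.0
K [-161.7    1.7] z 25.3 kyaw 0.06 F [-0.5  0.7 -0.1] t 5.175 grip 50.152649316848546
[((0.69, 522.0, -52.4, 92, 91, 172.4), array([-75. ,   1.2]), 89.9)]
```

View pics/t3.png

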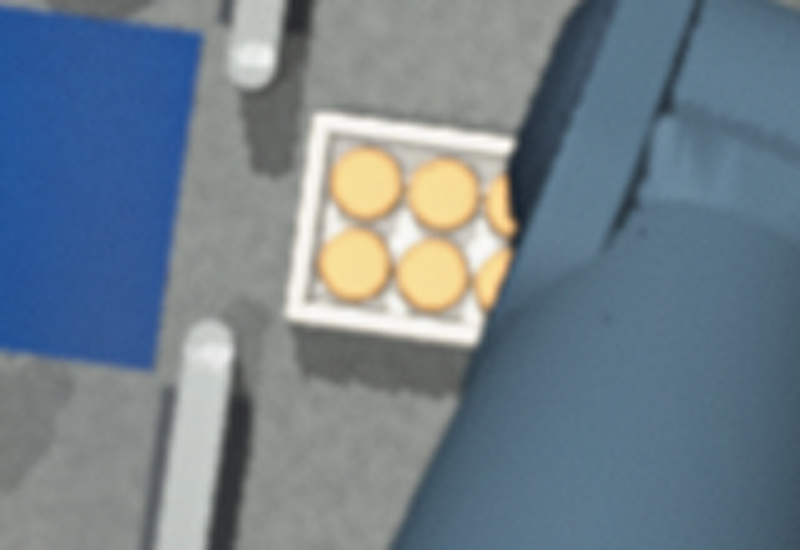

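```bash
python3 - <<'E'
from h import *
P=snapshot("top")
f=lambda a:np.array(a)/5+[240-.4,180-.4]
t=toK(p2w(P,f([(314,111),(286,319),(515,137),(475,346)]),22));r=toK(p2w(P,f([(250,91),(210,320)]),30))
print(t.round(1),r.round(1),r.mean(0))
m=t[:2].mean(0);d=t[0]-t[1];print("front mid",m,"yaw",np.degrees(np.arctan2(d[0],-d[1])),[np.degrees(np.arctan2(*(q)[::-1])) for q in (t[0]-t[2],t[1]-t[3])],np.hypot(*d))
E
```

```text
[[ -29.2  -44.7]
 [ -30.1   45.1]
 [-116.3  -45.5]
 [-111.4   45.4]] [[ -1.4 -48.6]
 [  1.1  50.1]] [-0.15292792  0.74745978]
front mid [-29.68567756   0.20650059] yaw 0.5634510395089667 [np.float64(0.5165649705659845), np.float64(-0.1997343083877393)] 89.82004786377681
```

Tray is square and centred (K about −90, 0.2, yaw ~0.3°). I'll push straight in.

```bash
python3 -m jog '[[0.006,0,0,0,0,0],[0.013,0,0,0,0,0],[0.020,0,0,0,0,0],[0.027,0,0,0,0,0],[0.034,0,0,0,0,0],[0.041,0,0,0,0,0],[0.048,0,0,0,0,0],[0.054,0,0,0,0,0]]'
python3 - <<'E'
from h import *
state();P=snapshot("top")
cv2.imwrite("pics/t4.png",cv2.resize(P["color"][180:290,220:380],None,fx=5,fy=5,interpolation=2)[...,::-1])
E
```

```text
time: 6.32
position: [517.1, -85.2, 25.4]
eef_rot: [[0.131, 0.991, 0.0], [0.991, -0.131, -0.0], [-0.0, 0.0, -1.0]]
wrist_force: [-0.7, -2.6, 1.1]
grip_width: 50.0
grip_force: 1.3
K [-108.2    1.8] z 25.4 kyaw -0.02 F [-0.7 -2.6  1.1] t 6.325 grip 49.98440228819045
```

View pics/t4.png

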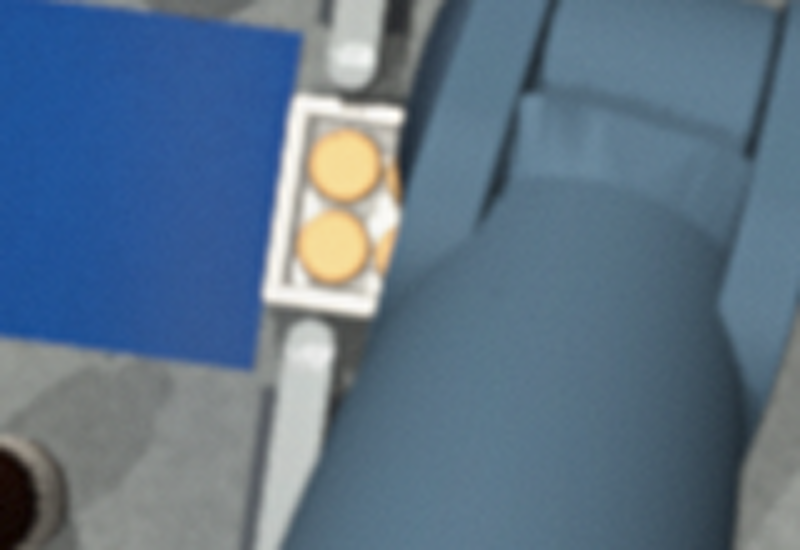

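The tray's front edge, at crop x 265–300, is through the rail line with space on both sides and low force. I'll push on.

```bash
python3 -m jog '[[0.008,0,0,0,0,0],[0.017,0,0,0,0,0],[0.026,0,0,0,0,0],[0.035,0,0,0,0,0],[0.044,0,0,0,0,0],[0.053,0,0,0,0,0],[0.061,0,0,0,0,0],[0.068,0,0,0,0,0]]'
python3 - <<'E'
from h import *
state()
E
```

```text
time: 7.38
position: [526.0, -17.7, 25.3]
eef_rot: [[0.131, 0.991, 0.0], [0.991, -0.131, -0.0], [-0.0, 0.0, -1.0]]
wrist_force: [-0.2, -4.2, 2.5]
grip_width: 49.7
grip_force: 1.6
K [-40.1   1.8] z 25.3 kyaw -0.02 F [-0.2 -4.2  2.5] t 7.375 grip 49.69001927671341
```

```bash
python3 -m jog '[[0.008,0,0,0,0,0],[0.016,0,0,0,0,0],[0.024,0,0,0,0,0],[0.032,0,0,0,0,0],[0.040,0,0,0,0,0],[0.048,0,0,0,0,0],[0.056,0,0,0,0,0],[0.063,0,0,0,0,0]]'
python3 -m jog '[[0.006,0,0,0,0,0],[0.012,0,0,0,0,0],[0.014,0,0,0,0,0],[0.014,0,0,0,0,0]]'
python3 - <<'E'
from h import *
state()
P=snapshot("top")
cv2.imwrite("pics/t5.png",cv2.resize(P["color"][170:300,190:350],None,fx=4.5,fy=4.5,interpolation=2)[...,::-1])
E
```

```text
time: 8.38
position: [534.1, 44.8, 25.3]
eef_rot: [[0.131, 0.991, -0.0], [0.991, -0.131, -0.0], [-0.0, -0.0, -1.0]]
wrist_force: [-1.1, -4.5, 3.0]
grip_width: 49.9
grip_force: 1.9
time: 8.88
position: [536.0, 58.7, 25.2]
eef_rot: [[0.13, 0.991, -0.0], [0.991, -0.13, 0.001], [0.001, -0.0, -1.0]]
wrist_force: [-0.1, -2.0, 1.1]
grip_width: 49.9
grip_force: 0.6
K [37.   1.9] z 25.2 kyaw 0.0 F [-0.1 -2.   1.1] t 8.875 grip 49.94515588581129
```

View pics/t5.png

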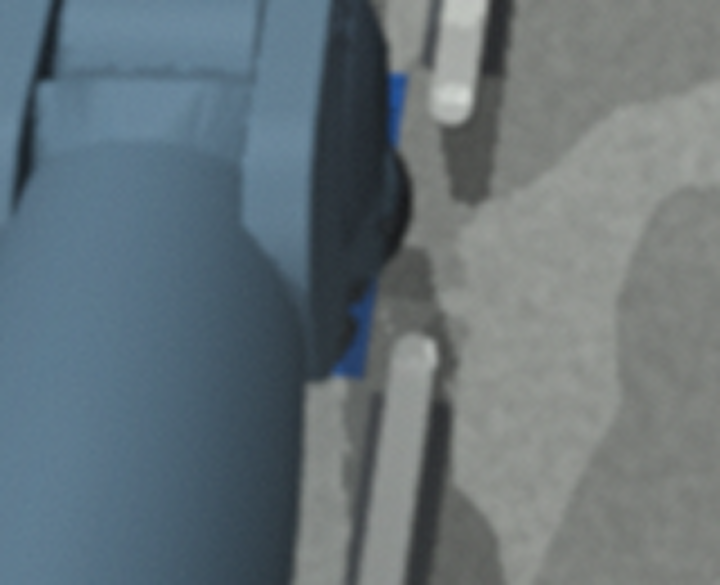

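The arm hides the tray. Dead reckoning puts its centre at K x of about 109. I'll back off, lift clear and look.

```bash
python3 -m jog '[[-0.006,0,0,0,0,0],[-0.012,0,0,0,0,0],[-0.012,0,-0.02,0,0,0],[-0.012,0,-0.06,0,0,0],[-0.012,0,-0.11,0,0,0],[-0.03,0,-0.16,0,0,0],[-0.08,0,-0.19,0,0,0],[-0.13,0,-0.2,0,0,0]]'
python3 -m jog '[[-0.05,0,0,0,0,0],[-0.1,0,0,0,0,0],[-0.15,0,0,0,0,0],[-0.18,0,0,0,0,0],[-0.18,0,0,0,0,0]]'
python3 - <<'E'
from h import *
state();P=snapshot("top");print([(t,toK(t[1:3]).round(1),t[5]-82.5) for t in trayfit(P)])
for l,z in(("bottle",130),("dish",35),("shell",9)):
  for r in regions_of(P,l)[:1]:
    print(l,r["confidence"],np.round(r["rect"],1))
cv2.imwrite("pics/t6.png",cv2.resize(P["color"][90:350,170:400],None,fx=2.3,fy=2.3,interpolation=2)[...,::-1])
E
```

```text
time: 9.93
position: [520.0, -72.2, 227.9]
eef_rot: [[0.13, 0.992, 0.005], [0.992, -0.13, -0.001], [-0.0, 0.005, -1.0]]
wrist_force: [1.0, -0.7, -0.2]
grip_width: 50.2
grip_force: 0.0
time: 10.55
position: [494.7, -251.3, 224.9]
eef_rot: [[0.135, 0.991, -0.0], [0.991, -0.135, 0.0], [0.0, -0.0, -1.0]]
wrist_force: [-0.9, 0.5, 0.3]
grip_width: 49.9
grip_force: 0.0
K [-275.8    2.3] z 224.9 kyaw -0.25 F [-0.9  0.5  0.3] t 10.55 grip 49.910692814595926
[((0.66, 547.0, 128.4, 123, 91, 82.7), array([107.5,   0. ]), 0.20000000000000284)]
bottle 0.61 [205.9 190.3 266.4 236.8]
dish 0.97 [238.6 133.2 271.9 165. ]
shell 0.65 [329.9 113.  371.8 161.8]
```

View pics/t6.png

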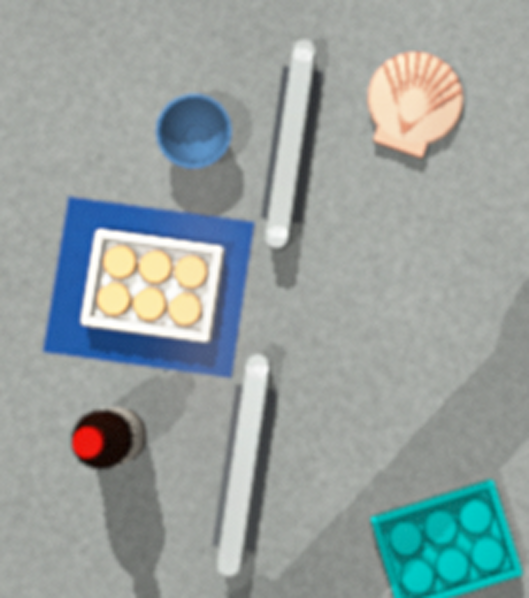

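The tray, at crop (152,285), lies wholly on the blue mat with a margin on every side. Bottle, dish and shell stand where they were.

```bash
python3 -c "
from station import *
print(close_job())"
```

```text
the job is handed in; nothing more can be done
None
```

The job is handed in: the tray was pushed flat through the gap and lies wholly on the blue mat, about 7 mm short of its centre, and the bottle, dish and shell look unmoved in the last picture.

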